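# Uncouple the blow nozzle from the bench air outlet

## Robot

A 7-joint arm with a two-finger parallel gripper is mounted at the origin on a cart in front of the work surface, level with it; the furniture and walls round the work are solid. World frame = base frame: x ahead of the robot, y to its left, z up, the work surface at z = 0. Lengths are in m, angles in rad, forces in N, time in s.
With the tool pointing down it reaches from about 0.4 to 0.875 m from the base axis. Payload 19.3 kg.
Tool frame: the origin (TCP) lies midway between the tips of the shut fingers; the grasp point (between the pads) lies 19 mm behind it; x points along the fingers, y is the direction in which the jaws open and shut, and the axes are right-handed (so a half turn about x gives the same grasp; the last joint's range is limited). The gripper opens to 85 mm and grips with 20 to 120 N. Pads are 22 mm wide; open, the fingers measure 114 mm over their backs; the gripper's body (76 mm by 85 mm) begins 54 mm behind the grasp point. The pads swing forward as they close: fully open they stand 13 mm farther back than shut.
Start: joints at [1.258, 0.521, -0.036, 1.599, 0.021, 1.021, -0.113], TCP at [0.15, -0.607, 0.231] pointing down, gripper open.
Joint ranges: [-2.91, 2.91], [-0.3, 2.13], [-1.5, 1.42], [0.17, 2.43], [-1.26, 4.41], [0.16, 1.93], [-2.52, 2.52]. Speed limits (rad/s): [1.89, 1.89, 2.39, 2.39, 3.01, 3.01, 3.01].

## Interface

Orientations are given as [roll, pitch, yaw] about the fixed x, y, z axes, in that order (R = Rz(yaw) Ry(pitch) Rx(roll)).
In Python, from workcell import bot gives the robot as it stands. The module is installed in compiled form; this text tells all that it offers.
- The arm moves only by the tool servo_tool, never from a script. Its argument "targets" is a list of rows, each an object of numbers: "x", "y", "z": the shift along the tool's x, y, z as a fraction of full scale; "wx", "wy", "wz": the turn, a rotation vector about the tool's x, y, z as a fraction of full scale. A call has 1 to 12 rows; each row is the pose to reach, as a shift and turn from the pose measured when the call began, along the tool's axes at that moment, turning the shorter way round; what a row does not reach only later rows make up. Full scale, the value 1, is 40 cm for a shift and 360 degrees for a turn. A row lasts 1/8 s, in which the tool goes at most 62.5 mm and 10.7 degrees, less where a joint would pass 70% of its speed; a pose out of reach is approached as far as the arm can. A call with a number of a shift or a turn outside -1 to 1 is refused whole. A call with a gripper value outside its range is refused whole. "grip" is the gripper command: -1 is shut, 1 is fully open, values between are in proportion, set as the call begins (left out, the last holds). The fingers move at their own pace and stop on an object; "squeeze" is the grip in N (left out, the last holds). Time passes only in rows, so rows that repeat a pose let the fingers close. It gives the time, the measured TCP pose, the force and the opening at its end, in the units of the state.
- bot.observe(): the state, without advancing time (a new reading comes with each control period).
- bot.grab_frame(name): name is "scene" or "side" or "wrist"; returns (picture, depth): 400x640x3 uint8, red, green, blue; 400x640 float32, m along the optical axis (not along the pixel's ray), 0 where there is no reading.
- bot.get_calibration(name): a dict with "intrinsics" (3x3 intrinsics, pixels), "R" (3x3) and "t" (3): a world point X has camera coordinates R X + t. Camera axes: x right, y down, z forward; pixel columns grow to the right and rows downward; lengths in m; the calibration is good to about 2 mm. The wrist camera is an equidistant fisheye: a pixel r from the principal point sees the ray r / f radians off the axis. A picture is of the moment at which its call begins: read the wrist's pose just before it. get_calibration takes no time and is no camera call; for the wrist camera it gives the pose at the moment of the call.
- bot.job_done(): hands the job in, once; it reports no verdict.
Trained networks look in the newest picture that a camera, given by its name, has taken for a name from the list of things; names that differ only in an ending like _2 or _b are one class to them, and where a whole thing is asked for, a point or a joint stands for the part that bears it (a point fixed in the world has none). Each returns a list of dicts, best first, with "confidence" (0 to 1); they miss things now and then, are a little off and sometimes report something else, mostly with a low value. They report only what shows in the picture. A call takes as long as a camera call. They do not tell look-alikes from the thing itself.
- bot.trace(camera, target): "mask" (400x640 bool, what is visible of it) and "pixel" ([column, row] in pixels, amid what is visible of it).
The state is a dict: "clock": time; "qpos": joint angles; "qd": joint speeds; "joint_efforts": joint torques, N m; "position": TCP position; "tool_rot": TCP orientation; "force": force on the tool from outside, world axes, zero at the start; "moment": the same for the moment, N m; "grip_width": finger opening in m.
Only numpy, scipy, OpenCV 4.12 (cv2) and the standard library are available. Lean on these libraries where they do the work, as an engineer would, in place of code of your own. Each camera call takes 0.05 s, during which the arm holds its last target. There are 200 camera calls.

## Task

The blow nozzle is locked in the quick coupling of the bench air outlet: push the coupling's sprung sleeve down by its collar until it unlocks, feeling for it rather than forcing it against its stop, and draw the nozzle out so that the sleeve snaps fully forward again. Then stand the nozzle, nose down and fully home, in the wider bore of the wooden holder. Be gentle with the coupling, the nozzle and the holder, never tug at a nozzle that is still locked, and leave the other things where they are.

Things in the scene. Friction and masses are not known exactly. Their poses are not given: they have to be found in the camera images.
- outlet: bench air outlet, screwed down: round aluminium foot, 84 mm across, carrying an upright quick coupling (steel sleeve 37 mm across with a 52 mm collar on top). Origin on its vertical axis at table height. Over 35 N from the fingers, or from tugging a nozzle still locked in it, damages it. Any yaw of the hand suits.
- socket_mouth (a point): centre of the mouth of the brass socket tube inside the sleeve, 70 mm above the table: tube 24 mm outside, bore 17.4 mm, bore floor 28 mm below this point. Four spring-driven pawls in it hold the nozzle's ridge until the sleeve is pushed down.
- collar_nominal (a point): nominal top centre of the flat thrust collar on the sleeve (moves with it), 94 mm above the table when forward. Collar 52 mm across, 21 mm hole through which the nozzle stands up: fingertips straddling the nozzle push down on this ring. It is screwed on higher or lower by up to 6 mm, unknown: the real top must be felt. It stays above the socket mouth.
- sleeve (a joint): travel of the sleeve pushed down (retracted), m: 0 forward (up), 0.011 stop. Spring 5 N at start, 10.5 N at stop. Pawls clear from 0.0095. Held so, grip the nozzle just above the collar and lift; the sleeve may rise with the fingers. Lifted 2 mm, the nozzle itself holds the sleeve back; near 10 mm the sleeve snaps forward.
- nozzle: steel blow nozzle, 86 mm long, about 80 g, upright in the coupling with its nose on the bore floor, 42 mm above the table (1 mm play when locked). Origin: end of the nose (low end), z to the tip. From the nose: 10 mm dia for 8 mm, 16 mm ridge 4 mm long, 10 mm groove 6 mm long, 16 mm cylinder from 18 to 70 mm (grip here), tapered tip to 86 mm.
- holder: wooden holder block, screwed to the table, 60 mm (x) by 100 mm (y) by 40 mm high, with a wide bore at y = +22 mm and a narrow 9.5 mm bore at y = -25 mm in its top. Origin under its centre at table height.
- holder_hole0 (a point): centre of the mouth of the holder's wide bore, in the block's top face, 40 mm above the table; bore 18.5 mm diameter, 26 mm deep, vertical, mouth chamfered 2 mm
- scent_bottle: amber dropper bottle, 36 mm wide, 105 mm tall, standing; leave it alone; origin under its centre
- wick_spool: spool of cotton wick, 52 mm wide, 36 mm tall; leave it alone
- stamp: seal stamp with a turned handle, 28 mm wide, 82 mm tall, standing; leave it alone
- shell_candle: small shell-shaped candle, 52x78x46 mm; leave it alone
- cloud_candle: cloud-shaped candle, 82x98x56 mm; leave it alone
- thermometer: dial probe thermometer lying flat, 44x172x11 mm; leave it alone
Things that resemble listed ones, but are neither listed nor needed, are in the scene too. There is more than one size of the outlet; the job needs the middle-sized.

How it is judged:
On the way, in this order (a step that is already met when the one before it is completed fails the run):
1. the sleeve is pushed down at least 7 mm with the nozzle still in the socket (value of joint sleeve above 0.007 m and z of nozzle in the frame of outlet below 0.047 m), for 0.1 s.
2. the nozzle is drawn out clear above the socket and the sleeve has snapped forward (within 1.5 mm) (z of nozzle in the frame of outlet above 0.072 m and value of joint sleeve below 0.0015 m), for 0.1 s.
At the end, for the whole second after the job is handed in: The nozzle stands released and at rest in the holder's wide bore, nose down, within 3 mm of fully home (nose at least 23 mm below the block's top) and upright within 0.15 rad; the coupling's sleeve is fully forward within 1.5 mm (horizontal distance between nozzle and holder_hole0 below 0.005 m and z of nozzle in the frame of holder_hole0 below -0.023 m and angle between nozzle's own z axis and vertical below 0.15 rad and linear speed of nozzle below 0.02 m/s and value of joint sleeve below 0.0015 m); the robot touches nothing.
It fails at once if the coupling is pressed or knocked by the robot with more than 35 N (contact force between any of the arm, the fingers and outlet above 35 N).
It fails at once if the nozzle is tugged against the coupling with more than 35 N (contact force between nozzle and outlet above 35 N).
It fails at once if the nozzle is forced or slammed into the holder with more than 35 N (contact force between nozzle and holder above 35 N).
It fails at once if the robot knocks the holder with more than 35 N (contact force between any of the fingers, the arm and holder above 35 N).
It fails at once if another thing is moved by more than 15 mm or knocked over (distance of any of scent_bottle, wick_spool, stamp, shell_candle, cloud_candle, thermometer from where it was at the start of the episode above 0.015 m or angle between any of scent_bottle, wick_spool, stamp, shell_candle, cloud_candle, thermometer's own z axis and vertical above 0.5 rad).
It also fails if it takes over 51 s, if anything falls off the work surface, if the arm or the gripper's body presses on something with over 40 N, if the wrist force passes 120 N, or if a joint passes its speed limit or range.

## Working session

There is one attempt and no reset: what is moved stays moved. The work goes in short steps, Python scripts to look and compute and a tool call to move; the robot and the scene stay as the last step left them, time stands still between calls to the robot, and variables do not carry over. Pictures are saved under pics/ and viewed, on a budget of 10 in all, crops included, one or two more only if the job needs it, and the job is handed in when it is done.

Besides the shell and the picture viewer there is one more tool, called after "Emit:" as name(argument=value, ...), one argument or row to a line, values as JSON. servo_tool: Moves the arm, as the interface text tells. Shift numbers are shares of 40 cm and turn numbers shares of 360 degrees, none past 1 either way. Its arguments: {"type":"object","properties":{"targets":{"type":"array"},"grip":{"type":"number"},"squeeze":{"type":"number"}},"required":["targets"]}

```bash
mkdir -p pics; cat > h.py <<'E'
from workcell import bot
import numpy as np, cv2
def save(n,im,s=1.25): cv2.imwrite(f'pics/{n}.png',cv2.resize(im[:,:,::-1],None,fx=s,fy=s))
def back(cal,u,v,d):
    K=np.array(cal['intrinsics']);R=np.array(cal['R']);t=np.array(cal['t'])
    c=np.array([(u-K[0,2])/K[0,0]*d,(v-K[1,2])/K[1,1]*d,d])
    return R.T@(c-t)
def cloud(cal,d):
    v,u=np.nonzero(d>0); z=d[v,u]
    K=np.array(cal['intrinsics']);R=np.array(cal['R']);t=np.array(cal['t'])
    c=np.stack([(u-K[0,2])/K[0,0]*z,(v-K[1,2])/K[1,1]*z,z],1)
    return (c-t)@R,u,v
E
python3 - <<'E'
from h import *
s=bot.observe();print({k:np.round(v,3).tolist() for k,v in s.items()})
ims=[]
for n in('scene','side'):
    im,d=bot.grab_frame(n);cal=bot.get_calibration(n);ims.append(im)
    np.savez(f'{n}.npz',im=im,d=d,**{k:np.array(v) for k,v in cal.items()})
    save(n,im)
    for t in('outlet','holder','nozzle'):
        for r in bot.trace(n,t):
            m=r['mask']&(d>0);P,u,v=cloud(cal,np.where(m,d,0))
            print(n,t,round(r['confidence'],2),np.round(r['pixel']),m.sum(),np.round(np.median(P,0),3) if len(P) else '',np.round(P.min(0),3) if len(P) else '',np.round(P.max(0),3) if len(P) else '')
E
```

```text
{'clock': 0.0, 'qpos': [1.258, 0.522, -0.036, 1.6, 0.021, 1.021, -0.113], 'qd': [-0.001, 0.001, -0.001, -0.003, -0.0, 0.001, 0.001], 'joint_efforts': [0.001, -92.71, 1.98, -36.994, 0.018, 0.008, -0.0], 'position': [0.15, -0.606, 0.231], 'tool_rot': [-1.488, 1.57, 1.896], 'force': [-0.886, -0.73, -0.71], 'moment': [-0.029, 0.024, -0.031], 'grip_width': 0.085}
scene outlet 0.78 [342. 285.] 2656 [0.391 0.179 0.032] [ 0.273 -0.017 -0.001] [0.528 0.374 0.224]
scene outlet 0.77 [290. 263.] 990 [0.548 0.169 0.019] [ 0.515  0.069 -0.   ] [0.638 0.2   0.104]
scene holder 0.95 [344. 210.] 680 [ 0.578 -0.111  0.038] [ 0.531 -0.166 -0.   ] [ 0.648 -0.075  0.044]
scene holder 0.36 [294. 216.] 291 [0.67  0.015 0.032] [ 0.651 -0.017 -0.001] [0.716 0.032 0.04 ]
scene nozzle 0.46 [291. 236.] 64 [0.554 0.162 0.111] [0.549 0.152 0.097] [0.564 0.167 0.128]
side outlet 0.94 [299. 180.] 619 [0.554 0.145 0.023] [ 0.514  0.115 -0.002] [0.596 0.283 0.101]
side outlet 0.8 [282. 164.] 244 [0.51  0.274 0.015] [ 0.484  0.25  -0.002] [0.537 0.333 0.064]
side outlet 0.61 [247. 180.] 1346 [0.4   0.145 0.039] [ 0.341 -0.003 -0.002] [0.46  0.365 0.138]
side holder 0.81 [334. 242.] 1136 [ 0.584 -0.137  0.037] [ 0.53  -0.175 -0.003] [ 0.657 -0.033  0.043]
side nozzle 0.62 [294. 157.] 32 [0.556 0.153 0.11 ] [0.549 0.149 0.095] [0.563 0.162 0.124]
```

View pics/scene.png

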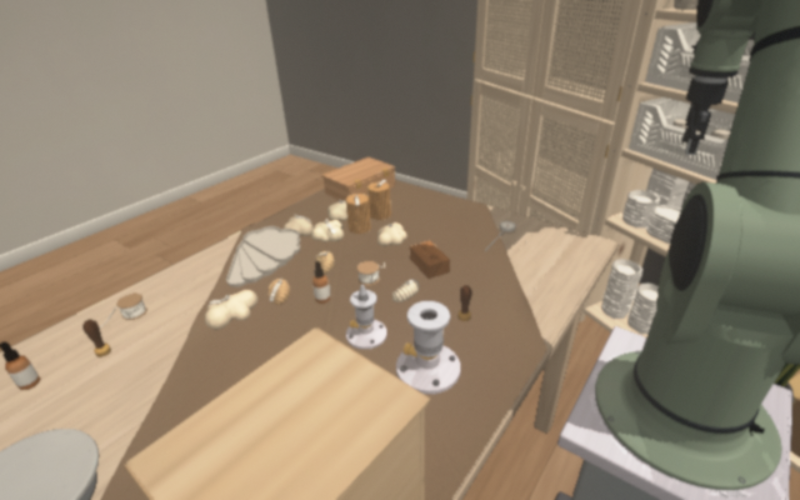

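View pics/side.png

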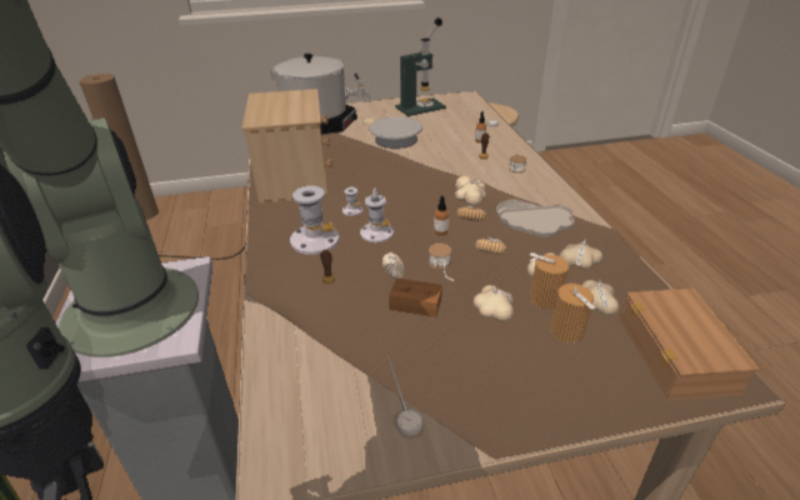

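The scene picture shows three outlets: large (428,345), middle with the nozzle (366,318), and, in the side picture, large (312,220), small (352,200) and middle (376,215). Only the middle one carries a nozzle. The holder is at (430,258) in scene and (415,297) in side.

```bash
cat >> h.py <<'E'
from scipy.spatial.transform import Rotation as Ro
def plan(p,yaw=None):
    """world TCP target, tool down, jaw axis (tool y) at angle yaw -> fractions"""
    s=bot.observe();R=Ro.from_euler('xyz',s['tool_rot']).as_matrix()
    sh=R.T@(np.array(p)-s['position'])/.4
    w=np.zeros(3)
    if yaw is not None:
        best=None
        for a in(yaw,yaw+np.pi):
            x=np.array([0,0,-1.]);y=np.array([np.cos(a),np.sin(a),0]);T=np.stack([x,y,np.cross(x,y)],1)
            r=Ro.from_matrix(R.T@T).as_rotvec()
            if best is None or np.linalg.norm(r)<np.linalg.norm(best): best=r
        w=best/2/np.pi
    print('pos',np.round(s['position'],4),'yawjaw',np.round(np.arctan2(R[1,1],R[0,1]),3),'toolx',np.round(R[:,0],3),'F',np.round(s['force'],1),'t',round(s['clock'],2))
    print('shift',np.round(sh,4),'turn',np.round(w,4),'q',np.round(s['qpos'],2))
E
python3 - <<'E'
from h import *
from scipy.optimize import least_squares
for n in('scene','side'):
    z=np.load(n+'.npz');P,u,v=cloud(z,z['d'])
    print(n,'cam',np.round(-z['R'].T@z['t'],2))
    def fit(c,r,zlo,zhi,rad):
        q=P[(np.hypot(*(P[:,:2]-c).T)<r)&(P[:,2]>zlo)&(P[:,2]<zhi)][:,:2]
        f=least_squares(lambda a:np.hypot(*(q-a).T)-rad,c,loss='soft_l1',f_scale=.002)
        return np.round(f.x,4),len(q),round(f.cost*1e6)
    c=(.555,.155)
    print('nozzle',fit(c,.03,.105,.114,.008),'collar side',fit(c,.04,.082,.093,.026))
    q=P[np.hypot(*(P[:,:2]-c).T)<.05]
    print(np.histogram(q[:,2],np.arange(-.004,.14,.004))[0], q[:,2].max())
    h=P[(abs(P[:,0]-.585)<.08)&(abs(P[:,1]+.125)<.09)&(P[:,2]>.034)&(P[:,2]<.05)]
    r=cv2.minAreaRect((h[:,:2]*1000).astype(np.float32));print('holder',r,len(h),np.median(h[:,2]))
    ww=P[(P[:,0]>.2)&(P[:,0]<.9)&(abs(P[:,1])<.5)&(P[:,2]>.06)&(P[:,2]<.5)]
    k,c=np.unique(np.round(ww[:,:2]/.05).astype(int),axis=0,return_counts=True)
    print([(round(a*.05,2),round(b*.05,2),round(ww[(np.round(ww[:,:2]/.05).astype(int)==(a,b)).all(1),2].max(),2)) for (a,b),m in zip(k,c) if m>8])
plan([.50,.0,.25],0)
E
```

```text
scene cam [0.07 0.67 0.65]
nozzle (array([0.558 , 0.1572]), 23, 9) collar side (array([0.5682, 0.1579]), 12, 53)
[ 16 190  66 289  88  16  21  32  28  11   2  11  19  14  22  18  18  19
  17  21  28  14   2   2  21 164  22   8  10  15   6   8   4   2   0] 0.1298892497044062
holder ((589.3527221679688, -124.15789794921875), (62.46110153198242, 104.69718933105469), 63.565879821777344) 399 0.040579920964548565
[(np.float64(0.25), np.float64(0.35), np.float64(0.22)), (np.float64(0.25), np.float64(0.4), np.float64(0.23)), (np.float64(0.25), np.float64(0.45), np.float64(0.23)), (np.float64(0.25), np.float64(0.5), np.float64(0.23)), (np.float64(0.3), np.float64(0.35), np.float64(0.23)), (np.float64(0.3), np.float64(0.4), np.float64(0.23)), (np.float64(0.3), np.float64(0.45), np.float64(0.23)), (np.float64(0.3), np.float64(0.5), np.float64(0.23)), (np.float64(0.35), np.float64(0.15), np.float64(0.14)), (np.float64(0.35), np.float64(0.2), np.float64(0.14)), (np.float64(0.35), np.float64(0.35), np.float64(0.23)), (np.float64(0.35), np.float64(0.4), np.float64(0.23)), (np.float64(0.35), np.floa
[... 3682 characters left out ...]
.1)), (np.float64(0.8), np.float64(-0.15), np.float64(0.1)), (np.float64(0.85), np.float64(-0.3), np.float64(0.1)), (np.float64(0.85), np.float64(-0.25), np.float64(0.11)), (np.float64(0.85), np.float64(-0.2), np.float64(0.1)), (np.float64(0.85), np.float64(-0.15), np.float64(0.11)), (np.float64(0.9), np.float64(-0.3), np.float64(0.1)), (np.float64(0.9), np.float64(-0.25), np.float64(0.1)), (np.float64(0.9), np.float64(-0.2), np.float64(0.1)), (np.float64(0.9), np.float64(-0.15), np.float64(0.1))]
pos [ 0.1502 -0.6066  0.2312] yawjaw -1.328 toolx [-0.  0. -1.] F [ 0.2 -0.4 -0.3] t 0.4
shift [-0.0468 -1.2619 -1.2134] turn [-0.2114 -0.      0.    ] q [ 1.26  0.52 -0.04  1.6   0.02  1.02 -0.11]
```

Emit:
servo_tool(
  targets=[
    {"x": -0.05,"y": -0.08,"z": -0.15,"wx": -0.02},
    {"x": -0.1,"y": -0.16,"z": -0.3,"wx": -0.045},
    {"x": -0.15,"y": -0.24,"z": -0.42,"wx": -0.065},
    {"x": -0.17,"y": -0.3,"z": -0.54,"wx": -0.085},
    {"x": -0.17,"y": -0.36,"z": -0.66,"wx": -0.105},
    {"x": -0.17,"y": -0.42,"z": -0.78,"wx": -0.125},
    {"x": -0.17,"y": -0.48,"z": -0.88,"wx": -0.14},
    {"x": -0.17,"y": -0.53,"z": -0.98,"wx": -0.15},
    {"x": -0.17,"y": -0.53,"z": -0.98,"wx": -0.15},
  ],
  grip=1,
)

```text
$.targets[0]: bad value
```

```bash
python3 - <<'E'
from h import *
plan([.5,-0.07,.30],0)
c=bot.get_calibration('wrist');R=np.array(c['R']);print(c['intrinsics'],np.round(-R.T@c['t'],3),np.round(R,2))
E
```

```text
pos [ 0.1502 -0.6066  0.2312] yawjaw -1.328 toolx [-0.  0. -1.] F [ 0.2 -0.4 -0.3] t 0.4
shift [-0.1718 -1.0921 -1.1713] turn [-0.2114 -0.      0.    ] q [ 1.26  0.52 -0.04  1.6   0.02  1.02 -0.11]
[[309.70691629   0.         313.66674351]
 [  0.         309.70691629 198.79732738]
 [  0.           0.           1.        ]] [ 0.214 -0.592  0.373] [[ 0.24 -0.97 -0.  ]
 [-0.94 -0.23  0.26]
 [-0.25 -0.06 -0.97]]
```

Emit:
servo_tool(
  targets=[
    {"x": -0.05,"y": -0.08,"z": -0.15,"wx": -0.02,"wy": 0,"wz": 0},
    {"x": -0.1,"y": -0.16,"z": -0.3,"wx": -0.045,"wy": 0,"wz": 0},
    {"x": -0.15,"y": -0.24,"z": -0.42,"wx": -0.065,"wy": 0,"wz": 0},
    {"x": -0.17,"y": -0.3,"z": -0.54,"wx": -0.085,"wy": 0,"wz": 0},
    {"x": -0.17,"y": -0.36,"z": -0.66,"wx": -0.105,"wy": 0,"wz": 0},
    {"x": -0.17,"y": -0.42,"z": -0.78,"wx": -0.125,"wy": 0,"wz": 0},
    {"x": -0.17,"y": -0.48,"z": -0.88,"wx": -0.14,"wy": 0,"wz": 0},
    {"x": -0.17,"y": -0.53,"z": -0.98,"wx": -0.15,"wy": 0,"wz": 0},
    {"x": -0.17,"y": -0.53,"z": -0.98,"wx": -0.15,"wy": 0,"wz": 0},
  ],
  grip=1,
)

```text
clock: 1.52
position: [0.482, -0.3038, 0.2991]
tool_rot: [3.009, 1.569, 1.058]
force: [-1.2, -0.8, -0.1]
grip_width: 0.0856
```

```bash
python3 - <<'E'
from h import *
plan([.555,0.06,.30],0)
E
```

```text
pos [ 0.482  -0.3038  0.2991] yawjaw -0.38 toolx [ 0.001  0.001 -1.   ] F [-1.2 -0.8 -0.1] t 1.52
shift [-7.000e-04 -1.679e-01 -9.123e-01] turn [-0.0605 -0.0002 -0.0001] q [ 0.74  0.39 -0.38  1.65  0.15  1.13 -0.06]
```

Emit:
servo_tool(
  targets=[
    {"x": 0,"y": -0.03,"z": -0.12,"wx": -0.02,"wy": 0,"wz": 0},
    {"x": 0,"y": -0.04,"z": -0.25,"wx": -0.04,"wy": 0,"wz": 0},
    {"x": 0,"y": -0.05,"z": -0.38,"wx": -0.06,"wy": 0,"wz": 0},
    {"x": 0,"y": -0.05,"z": -0.5,"wx": -0.06,"wy": 0,"wz": 0},
    {"x": 0,"y": -0.05,"z": -0.5,"wx": -0.06,"wy": 0,"wz": 0},
    {"x": 0,"y": -0.05,"z": -0.5,"wx": -0.06,"wy": 0,"wz": 0},
  ],
)

```text
clock: 2.28
position: [0.5372, -0.1117, 0.2994]
tool_rot: [2.652, 1.57, 1.077]
force: [-0.5, 0.1, 0.3]
grip_width: 0.0854
```

```bash
cat >> h.py <<'E'
def wgrab(n,targets=()):
    c=bot.get_calibration('wrist');im,d=bot.grab_frame('wrist')
    np.savez(n+'.npz',im=im,d=d,**{k:np.array(v) for k,v in c.items()});save(n,im)
    for t in targets:
        for r in bot.trace('wrist',t): print(n,t,round(r['confidence'],2),np.round(r['pixel'],1),r['mask'].sum())
    return np.load(n+'.npz')
def wray(z,u,v):
    K=z['intrinsics'];a=(u-K[0,2])/K[0,0];b=(v-K[1,2])/K[1,1];th=np.hypot(a,b)+1e-12
    r=np.stack([np.sin(th)*a/th,np.sin(th)*b/th,np.cos(th)],-1)
    return r@z['R'], -z['R'].T@z['t'], r
def wpix(z,P):
    K=z['intrinsics'];c=z['R']@np.array(P)+z['t'];th=np.arctan2(np.hypot(c[0],c[1]),c[2]);r=np.hypot(c[0],c[1])
    return np.array([K[0,2]+K[0,0]*th*c[0]/r,K[1,2]+K[1,1]*th*c[1]/r])
def onplane(z,u,v,h):
    d,o,_=wray(z,u,v);return o+d*((h-o[2])/d[...,2])[...,None] if np.ndim(u) else o+d*((h-o[2])/d[2])
def wcloud(z):
    v,u=np.nonzero(z['d']>0);d,o,r=wray(z,u.astype(float),v.astype(float))
    return o+d*(z['d'][v,u]/r[:,2])[:,None],u,v
E
python3 - <<'E'
from h import *
z=wgrab('w1',('holder','outlet','nozzle'))
P,u,v=wcloud(z)
h=P[(abs(P[:,0]-.585)<.08)&(abs(P[:,1]+.125)<.09)&(P[:,2]>.034)&(P[:,2]<.05)]
print('holder',cv2.minAreaRect((h[:,:2]*1000).astype(np.float32)),len(h),np.median(h[:,2]))
print(wpix(z,[.588,-.1245,.04]),wpix(z,[.556,.157,.1]))
plan([.555,0.06,.30],0)
E
```

```text
w1 holder 0.82 [347.7 175.2] 3497
w1 holder 0.58 [410.6  85.3] 1277
w1 outlet 0.87 [215.8  10.3] 1097
w1 outlet 0.58 [326.5   0.7] 274
holder ((588.409912109375, -125.05359649658203), (61.64268493652344, 101.71548461914062), 63.15605926513672) 3121 0.03921843016561449
[352.0215386  176.81009981] [328.86958228 -48.8990604 ]
pos [ 0.5373 -0.1118  0.2994] yawjaw -0.005 toolx [ 0.001  0.001 -1.   ] F [-0.3  0.5  0.3] t 2.48
shift [-0.0009  0.0422 -0.4298] turn [-0.0008 -0.0002 -0.0001] q [ 0.49  0.37 -0.53  1.7   0.2   1.13 -0.1 ]
```

View pics/w1.png

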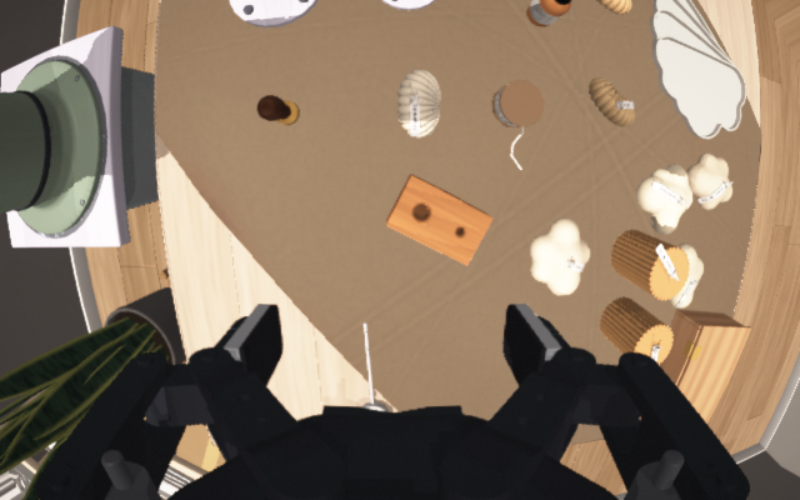

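The w1 picture shows the holder at (440,220), its wide bore at (422,212), narrow bore at (460,232), shell candle (419,103), spool (518,104) and cloud candle (560,257).

Emit:
servo_tool(
  targets=[
    {"x": 0,"y": 0.01,"z": -0.12,"wx": 0,"wy": 0,"wz": 0},
    {"x": 0,"y": 0.02,"z": -0.25,"wx": 0,"wy": 0,"wz": 0},
    {"x": 0,"y": 0.04,"z": -0.38,"wx": 0,"wy": 0,"wz": 0},
    {"x": 0,"y": 0.04,"z": -0.43,"wx": 0,"wy": 0,"wz": 0},
    {"x": 0,"y": 0.04,"z": -0.43,"wx": 0,"wy": 0,"wz": 0},
  ],
)

```text
clock: 3.1
position: [0.554, 0.0611, 0.2996]
tool_rot: [2.736, 1.569, 1.162]
force: [0.8, -0.7, -0.1]
grip_width: 0.0854
```

```bash
python3 - <<'E'
from h import *
z1=np.load('w1.npz');z2=wgrab('w2',('nozzle','holder'))
for z,n in((z1,'w1'),(z2,'w2')):
    P,u,v=wcloud(z)
    h=P[(abs(P[:,0]-.585)<.08)&(abs(P[:,1]+.125)<.09)&(P[:,2]>.034)&(P[:,2]<.05)]
    print('holder',cv2.minAreaRect((h[:,:2]*1000).astype(np.float32)),len(h))
    a=wpix(z,[.5688,-.1151,.04]);g=cv2.cvtColor(z['im'],cv2.COLOR_RGB2GRAY)
    x0,y0=np.round(a).astype(int)-9;w=g[y0:y0+18,x0:x0+18].astype(int)
    t=(np.median(w)+w.min())/2; yy,xx=np.nonzero(w<t)
    m=np.array([xx.mean()+x0,yy.mean()+y0]);print(n,'pred',a,'dark',m,len(xx),'->',onplane(z,*m,.04))
    c=np.array([.557,.158])
    for lo,hi in((.094,.104),(.108,.114),(.126,.135),(.004,.02)):
        q=P[(np.hypot(*(P[:,:2]-c).T)<.06)&(P[:,2]>lo)&(P[:,2]<hi)]
        if len(q): print(lo,len(q),'enc',cv2.minEnclosingCircle((q[:,:2]*1000).astype(np.float32)),'mean',q.mean(0).round(4),'medz',np.median(q[:,2]).round(4))
p=wpix(z2,[.556,.157,.1]).astype(int);print(p)
im=z2['im'][max(0,p[1]-75):p[1]+75,p[0]-100:p[0]+100];save('w2c',im,4)
plan([.557,.158,.16],0)
E
```

```text
w2 nozzle 0.55 [315.5  89.5] 216
w2 nozzle 0.22 [405.  306.7] 137
w2 holder 0.77 [335.5 285. ] 3045
holder ((588.409912109375, -125.05359649658203), (61.64268493652344, 101.71548461914062), 63.15605926513672) 3121
w1 pred [337.68507125 169.79816902] dark [336.75630252 169.86554622] 119 -> [ 0.5675752  -0.11518996  0.04      ]
0.004 218 enc ((555.8211059570312, 127.74330139160156), 28.30534553527832) mean [0.5563 0.1225 0.0076] medz 0.0078
holder ((588.1593627929688, -124.39889526367188), (62.5969352722168, 102.57599639892578), 64.29496002197266) 2178
w2 pred [323.96650793 285.25746587] dark [323.36633663 284.53465347] 101 -> [ 0.56789139 -0.11381842  0.04      ]
0.094 1407 enc ((555.9656372070312, 158.1167755126953), 26.222150802612305) mean [0.556  0.1579 0.0971] medz 0.0972
0.108 66 enc ((555.9821166992188, 158.2774200439453), 8.300529479980469) mean [0.5559 0.1571 0.1118] medz 0.1116
0.126 31 enc ((555.772216796875, 158.00347900390625), 3.12351131439209) mean [0.556  0.1579 0.1274] medz 0.1273
0.004 1083 enc ((556.2129516601562, 158.02481079101562), 42.235504150390625) mean [0.5555 0.1454 0.0083] medz 0.0082
[315  89]
pos [0.5542 0.0586 0.2996] yawjaw -0.007 toolx [ 0.001  0.    -1.   ] F [-0.2 -0.4 -0.6] t 3.25
shift [ 0.3491  0.0052 -0.2485] turn [-0.0011 -0.0001 -0.0001] q [ 0.22  0.39 -0.58  1.68  0.23  1.14 -0.43]
```

View pics/w2c.png

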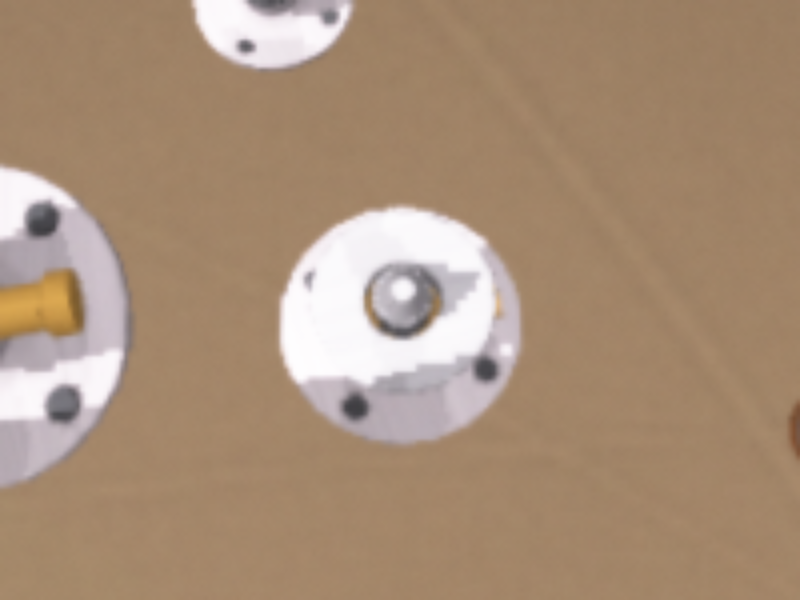

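The crop shows the chosen middle outlet (foot about (400,325), collar about (400,300)) with the nozzle tip at (402,290). It has a clear ring around it and is between the large one (40,320) and the small one (270,20). Next I move above it and narrow the fingers.

Emit:
servo_tool(
  targets=[
    {"x": 0.0,"y": 0.0,"z": -0.12,"wx": 0,"wy": 0,"wz": 0},
    {"x": 0.1,"y": 0.002,"z": -0.24,"wx": 0,"wy": 0,"wz": 0},
    {"x": 0.22,"y": 0.0027,"z": -0.2485,"wx": 0,"wy": 0,"wz": 0},
    {"x": 0.33,"y": 0.0027,"z": -0.2485,"wx": 0,"wy": 0,"wz": 0},
    {"x": 0.349,"y": 0.0027,"z": -0.2485,"wx": 0,"wy": 0,"wz": 0},
    {"x": 0.349,"y": 0.0027,"z": -0.2485,"wx": 0,"wy": 0,"wz": 0},
    {"x": 0.349,"y": 0.0027,"z": -0.2485,"wx": 0,"wy": 0,"wz": 0},
  ],
  grip=-0.35,
  squeeze=25,
)

```text
clock: 4.12
position: [0.557, 0.1579, 0.1618]
tool_rot: [1.894, 1.568, 0.316]
force: [-0.5, -0.5, 0.4]
grip_width: 0.0279
```

```bash
python3 - <<'E'
from h import *
z=wgrab('w3');plan([.556,.158,.11],0)
print(bot.observe()['grip_width'])
P,u,v=wcloud(z)
c=np.array([.556,.158])
for lo,hi in((.094,.104),(.108,.114),(.12,.13)):
    q=P[(np.hypot(*(P[:,:2]-c).T)<.03)&(P[:,2]>lo)&(P[:,2]<hi)]
    if len(q)>3: print(lo,len(q),'enc',cv2.minEnclosingCircle((q[:,:2]*1000).astype(np.float32)),'mean',q.mean(0).round(4),'medz',np.median(q[:,2]).round(4))
print(wpix(z,[.556,.158,.128]),wpix(z,[.556,.158,.097]))
save('w3c',z['im'][120:360,150:490],2.3)
E
```

```text
pos [0.5569 0.1579 0.1617] yawjaw -0.007 toolx [ 0.003  0.001 -1.   ] F [-0.1 -0.5  0.6] t 4.17
shift [ 0.1293 -0.0027  0.    ] turn [-0.0012 -0.0002 -0.0005] q [ 0.    0.58 -0.54  1.77  0.37  0.89 -0.71]
0.028061743938139847
0.094 3339 enc ((556.1134643554688, 158.29954528808594), 26.166311264038086) mean [0.5559 0.16   0.0972] medz 0.0971
0.108 141 enc ((556.0814819335938, 158.70452880859375), 8.127243995666504) mean [0.5559 0.1626 0.1116] medz 0.1117
0.12 179 enc ((555.924560546875, 158.68190002441406), 5.046072006225586) mean [0.556  0.1599 0.1247] medz 0.1253
[312.0590456  226.65833346] [312.14201732 211.43600983]
```

View pics/w3c.png

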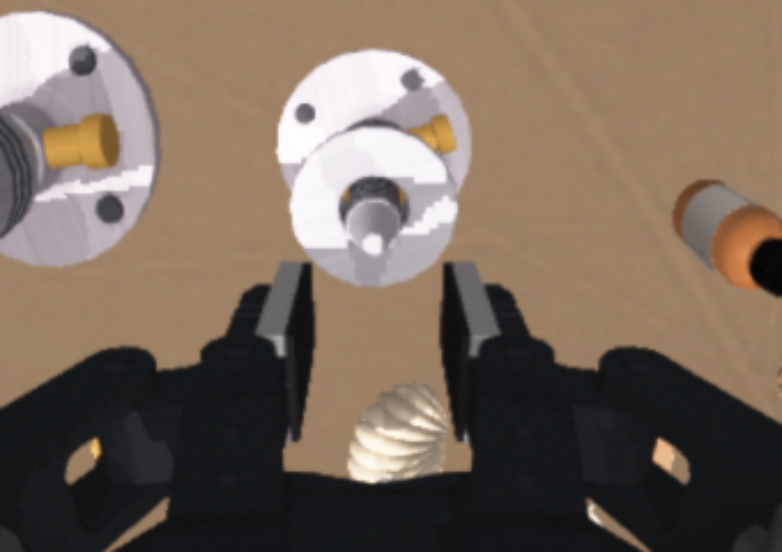

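The w3 crop shows the open fingers symmetric at (290,340) and (470,340). The nozzle tip at (373,243) is centred between them and the ring is clear below.

Emit:
servo_tool(
  targets=[
    {"x": 0.06,"y": -0.0022,"z": 0,"wx": 0,"wy": 0,"wz": 0},
    {"x": 0.11,"y": -0.0022,"z": 0,"wx": 0,"wy": 0,"wz": 0},
    {"x": 0.14,"y": -0.0022,"z": 0,"wx": 0,"wy": 0,"wz": 0},
    {"x": 0.14,"y": -0.0022,"z": 0,"wx": 0,"wy": 0,"wz": 0},
    {"x": 0.14,"y": -0.0022,"z": 0,"wx": 0,"wy": 0,"wz": 0},
  ],
)

```text
clock: 4.8
position: [0.5565, 0.1582, 0.1062]
tool_rot: [1.912, 1.567, 0.334]
force: [-0.2, 0.3, 0.5]
grip_width: 0.028
```

Emit:
servo_tool(
  targets=[
    {"x": 0.005,"y": 0,"z": 0,"wx": 0,"wy": 0,"wz": 0},
    {"x": 0.01,"y": 0,"z": 0,"wx": 0,"wy": 0,"wz": 0},
    {"x": 0.01,"y": 0,"z": 0,"wx": 0,"wy": 0,"wz": 0},
  ],
)

```text
clock: 5.18
position: [0.5565, 0.1582, 0.1022]
tool_rot: [1.901, 1.567, 0.323]
force: [0.8, -0.3, -0.3]
grip_width: 0.0275
```

```bash
python3 - <<'E'
from h import *
plan([.556,.158,.097],0)
E
```

```text
pos [0.5565 0.1582 0.1022] yawjaw -0.007 toolx [ 0.004  0.001 -1.   ] F [ 0.8 -0.3 -0.3] t 5.17
shift [ 0.013  -0.0013  0.0005] turn [-0.0012 -0.0002 -0.0006] q [-0.03  0.66 -0.5   1.81  0.43  0.78 -0.76]
```

Emit:
servo_tool(
  targets=[
    {"x": 0.005,"y": 0,"z": 0,"wx": 0,"wy": 0,"wz": 0},
    {"x": 0.005,"y": 0,"z": 0,"wx": 0,"wy": 0,"wz": 0},
  ],
)

```text
clock: 5.42
position: [0.5564, 0.1582, 0.1]
tool_rot: [1.885, 1.567, 0.307]
force: [1.0, 0.3, -0.5]
grip_width: 0.028
```

Emit:
servo_tool(
  targets=[
    {"x": 0.005,"y": 0,"z": 0,"wx": 0,"wy": 0,"wz": 0},
    {"x": 0.005,"y": 0,"z": 0,"wx": 0,"wy": 0,"wz": 0},
  ],
)

```text
clock: 5.68
position: [0.5564, 0.1582, 0.0979]
tool_rot: [1.896, 1.567, 0.318]
force: [-0.4, 0.2, 0.3]
grip_width: 0.0275
```

Emit:
servo_tool(
  targets=[
    {"x": 0.005,"y": 0,"z": 0,"wx": 0,"wy": 0,"wz": 0},
    {"x": 0.005,"y": 0,"z": 0,"wx": 0,"wy": 0,"wz": 0},
  ],
)

```text
clock: 5.92
position: [0.5564, 0.1582, 0.0959]
tool_rot: [1.894, 1.567, 0.316]
force: [-1.2, -0.2, 3.6]
grip_width: 0.0272
```

Emit:
servo_tool(
  targets=[
    {"x": 0.005,"y": 0,"z": 0,"wx": 0,"wy": 0,"wz": 0},
    {"x": 0.005,"y": 0,"z": 0,"wx": 0,"wy": 0,"wz": 0},
  ],
)

```text
clock: 6.18
position: [0.5565, 0.1582, 0.0941]
tool_rot: [1.872, 1.567, 0.294]
force: [-1.4, 0.1, 5.2]
grip_width: 0.0277
```

Emit:
servo_tool(
  targets=[
    {"x": 0.005,"y": 0,"z": 0,"wx": 0,"wy": 0,"wz": 0},
    {"x": 0.01,"y": 0,"z": 0,"wx": 0,"wy": 0,"wz": 0},
    {"x": 0.01,"y": 0,"z": 0,"wx": 0,"wy": 0,"wz": 0},
  ],
)

```text
clock: 6.55
position: [0.5565, 0.1582, 0.0902]
tool_rot: [1.847, 1.567, 0.269]
force: [-1.4, -1.1, 6.7]
grip_width: 0.0275
```

Emit:
servo_tool(
  targets=[
    {"x": 0.005,"y": 0,"z": 0,"wx": 0,"wy": 0,"wz": 0},
    {"x": 0.005,"y": 0,"z": 0,"wx": 0,"wy": 0,"wz": 0},
    {"x": 0.005,"y": 0,"z": 0,"wx": 0,"wy": 0,"wz": 0},
  ],
)

```text
clock: 6.92
position: [0.5565, 0.1582, 0.0884]
tool_rot: [1.809, 1.567, 0.23]
force: [-3.3, -1.4, 9.1]
grip_width: 0.0277
```

Emit:
servo_tool(
  targets=[
    {"x": 0.0025,"y": 0,"z": 0,"wx": 0,"wy": 0,"wz": 0},
    {"x": 0.0025,"y": 0,"z": 0,"wx": 0,"wy": 0,"wz": 0},
    {"x": 0.0025,"y": 0,"z": 0,"wx": 0,"wy": 0,"wz": 0},
  ],
)

```text
clock: 7.3
position: [0.5565, 0.1582, 0.0878]
tool_rot: [1.771, 1.567, 0.192]
force: [-2.5, -1.9, 7.8]
grip_width: 0.028
```

Emit:
servo_tool(
  targets=[
    {"x": 0.004,"y": 0,"z": 0,"wx": 0,"wy": 0,"wz": 0},
    {"x": 0.004,"y": 0,"z": 0,"wx": 0,"wy": 0,"wz": 0},
  ],
)

```text
clock: 7.55
position: [0.5566, 0.1583, 0.0867]
tool_rot: [1.696, 1.567, 0.118]
force: [-3.9, -1.3, 14.0]
grip_width: 0.0277
```

Emit:
servo_tool(
  targets=[
    {"x": 0.003,"y": 0,"z": 0,"wx": 0,"wy": 0,"wz": 0},
    {"x": 0.003,"y": 0,"z": 0,"wx": 0,"wy": 0,"wz": 0},
  ],
)

```text
clock: 7.8
position: [0.5567, 0.1584, 0.0866]
tool_rot: [1.616, 1.566, 0.038]
force: [-6.7, -2.9, 24.2]
grip_width: 0.0275
```

Emit:
servo_tool(
  targets=[
    {"x": 0,"y": 0,"z": 0,"wx": 0,"wy": 0,"wz": 0},
    {"x": 0,"y": 0,"z": 0,"wx": 0,"wy": 0,"wz": 0},
  ],
)

```text
clock: 8.05
position: [0.5566, 0.1583, 0.087]
tool_rot: [1.548, 1.566, -0.03]
force: [-2.5, -2.1, 9.7]
grip_width: 0.0275
```

```bash
python3 - <<'E'
from h import *
plan([.556,.158,.0870],0)
E
```

```text
pos [0.5566 0.1583 0.087 ] yawjaw -0.007 toolx [ 0.005 -0.    -1.   ] F [-2.5 -2.1  9.7] t 8.05
shift [-0.     -0.0015  0.0007] turn [-0.0012  0.     -0.0008] q [-0.04  0.68 -0.49  1.82  0.45  0.75 -0.78]
```

Emit:
servo_tool(
  targets=[
    {"x": 0,"y": -0.0015,"z": 0,"wx": 0,"wy": 0,"wz": 0},
  ],
  grip=-0.55,
  squeeze=20,
)

```text
clock: 8.18
position: [0.5551, 0.1584, 0.0873]
tool_rot: [1.385, 1.567, -0.193]
force: [-7.8, -0.4, 9.3]
grip_width: 0.0195
```

Emit:
servo_tool(
  targets=[
    {"x": 0,"y": 0,"z": 0,"wx": 0,"wy": 0,"wz": 0},
    {"x": 0,"y": 0,"z": 0,"wx": 0,"wy": 0,"wz": 0},
    {"x": 0,"y": 0,"z": 0,"wx": 0,"wy": 0,"wz": 0},
  ],
  grip=-0.7,
  squeeze=20,
)

```text
clock: 8.55
position: [0.5548, 0.1584, 0.0875]
tool_rot: [1.288, 1.568, -0.29]
force: [-4.2, -0.9, 9.5]
grip_width: 0.0153
```

```bash
python3 - <<'E'
from h import *
plan([.556,.158,.0870],0);print(bot.observe()['grip_width'])
E
```

```text
pos [0.5548 0.1584 0.0875] yawjaw -0.007 toolx [ 0.003 -0.001 -1.   ] F [-4.2 -0.9  9.5] t 8.55
shift [0.0012 0.0029 0.001 ] turn [-0.0011  0.0001 -0.0005] q [-0.04  0.68 -0.49  1.82  0.45  0.75 -0.78]
0.015271752744291033
```

Emit:
servo_tool(
  targets=[
    {"x": 0.002,"y": 0,"z": 0,"wx": 0,"wy": 0,"wz": 0},
    {"x": 0.002,"y": 0,"z": 0,"wx": 0,"wy": 0,"wz": 0},
  ],
)

```text
clock: 8.8
position: [0.5549, 0.1585, 0.0873]
tool_rot: [1.27, 1.567, -0.308]
force: [-4.9, -1.3, 15.2]
grip_width: 0.0153
```

Emit:
servo_tool(
  targets=[
    {"x": 0.0015,"y": 0,"z": 0,"wx": 0,"wy": 0,"wz": 0},
    {"x": 0.0015,"y": 0,"z": 0,"wx": 0,"wy": 0,"wz": 0},
  ],
  grip=-1,
  squeeze=45,
)

```text
clock: 9.05
position: [0.5548, 0.1585, 0.0874]
tool_rot: [1.208, 1.567, -0.37]
force: [-4.9, -1.9, 15.4]
grip_width: 0.0144
```

Emit:
servo_tool(
  targets=[
    {"x": -0.0025,"y": 0,"z": 0,"wx": 0,"wy": 0,"wz": 0},
    {"x": -0.0025,"y": 0,"z": 0,"wx": 0,"wy": 0,"wz": 0},
  ],
)

```text
clock: 9.3
position: [0.5548, 0.1585, 0.0888]
tool_rot: [1.205, 1.567, -0.372]
force: [-2.5, -1.3, 8.7]
grip_width: 0.0143
```

Emit:
servo_tool(
  targets=[
    {"x": -0.0025,"y": 0,"z": 0,"wx": 0,"wy": 0,"wz": 0},
    {"x": -0.0025,"y": 0,"z": 0,"wx": 0,"wy": 0,"wz": 0},
  ],
)

```text
clock: 9.55
position: [0.5548, 0.1585, 0.09]
tool_rot: [1.166, 1.567, -0.412]
force: [-2.4, -0.5, 7.8]
grip_width: 0.0145
```

Emit:
servo_tool(
  targets=[
    {"x": -0.005,"y": 0,"z": 0,"wx": 0,"wy": 0,"wz": 0},
    {"x": -0.005,"y": 0,"z": 0,"wx": 0,"wy": 0,"wz": 0},
  ],
)

```text
clock: 9.8
position: [0.5553, 0.1585, 0.0923]
tool_rot: [1.293, 1.566, -0.285]
force: [2.3, -0.3, 4.4]
grip_width: 0.0145
```

Emit:
servo_tool(
  targets=[
    {"x": -0.005,"y": 0,"z": 0,"wx": 0,"wy": 0,"wz": 0},
    {"x": -0.005,"y": 0,"z": 0,"wx": 0,"wy": 0,"wz": 0},
  ],
)

```text
clock: 10.05
position: [0.5554, 0.1585, 0.0945]
tool_rot: [1.316, 1.566, -0.262]
force: [1.2, -0.3, 3.2]
grip_width: 0.0145
```

Emit:
servo_tool(
  targets=[
    {"x": -0.005,"y": 0,"z": 0,"wx": 0,"wy": 0,"wz": 0},
    {"x": -0.005,"y": 0,"z": 0,"wx": 0,"wy": 0,"wz": 0},
  ],
)

```text
clock: 10.3
position: [0.5552, 0.1585, 0.0967]
tool_rot: [1.281, 1.566, -0.298]
force: [-0.3, -0.8, 4.4]
grip_width: 0.0143
```

```bash
python3 - <<'E'
from h import *
z=wgrab('w4');P,u,v=wcloud(z)
c=np.array([.556,.158])
for r in (.006,.03):
    q=P[(np.hypot(*(P[:,:2]-c).T)<r)&(P[:,2]>.06)&(P[:,2]<.2)]
    print(np.histogram(q[:,2],np.arange(.06,.15,.004)),np.sort(q[:,2])[-5:])
save('w4c',z['im'][150:390,170:470],2.6)
E
```

```text
(array([  0,   0,   0,   0,   0,   0,   0,   0,   0,   0,   0,   0,   0,
         0,   0,  41, 100, 167, 195, 134,   0,   0]), array([0.06 , 0.064, 0.068, 0.072, 0.076, 0.08 , 0.084, 0.088, 0.092,
       0.096, 0.1  , 0.104, 0.108, 0.112, 0.116, 0.12 , 0.124, 0.128,
       0.132, 0.136, 0.14 , 0.144, 0.148])) [0.13753717 0.13761842 0.13765882 0.13766009 0.13768129]
(array([  19,    0,    8,    0,    1,    8,   28,  127, 2589,  536,  211,
        304,  327,  314,  449,  563,  459,  415,  817,  488,  822,  646]), array([0.06 , 0.064, 0.068, 0.072, 0.076, 0.08 , 0.084, 0.088, 0.092,
       0.096, 0.1  , 0.104, 0.108, 0.112, 0.116, 0.12 , 0.124, 0.128,
       0.132, 0.136, 0.14 , 0.144, 0.148])) [0.19984696 0.19986556 0.19989429 0.19995042 0.19998094]
```

View pics/w4c.png

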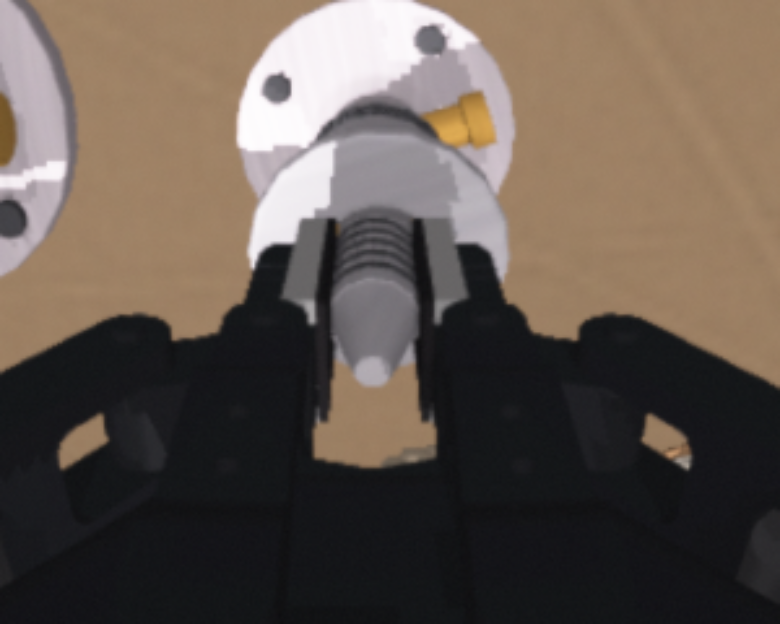

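The w4 crop shows the nozzle clamped between the fingers with its tip at (372,370), risen 9.6 mm, so it is unlocked. The collar follows under the fingertips, so I draw it out.

Emit:
servo_tool(
  targets=[
    {"x": -0.01,"y": 0,"z": 0,"wx": 0,"wy": 0,"wz": 0},
    {"x": -0.025,"y": 0,"z": 0,"wx": 0,"wy": 0,"wz": 0},
    {"x": -0.05,"y": 0,"z": 0,"wx": 0,"wy": 0,"wz": 0},
    {"x": -0.08,"y": 0,"z": 0,"wx": 0,"wy": 0,"wz": 0},
    {"x": -0.08,"y": 0,"z": 0,"wx": 0,"wy": 0,"wz": 0},
    {"x": -0.08,"y": 0,"z": 0,"wx": 0,"wy": 0,"wz": 0},
  ],
)

```text
clock: 11.1
position: [0.555, 0.1584, 0.1286]
tool_rot: [1.252, 1.566, -0.326]
force: [-0.6, 0.4, -0.9]
grip_width: 0.0144
```

Emit:
servo_tool(
  targets=[
    {"x": -0.05,"y": 0,"z": 0,"wx": 0,"wy": 0,"wz": 0},
    {"x": -0.12,"y": 0,"z": 0,"wx": 0,"wy": 0,"wz": 0},
    {"x": -0.12,"y": 0,"z": 0,"wx": 0,"wy": 0,"wz": 0},
    {"x": -0.12,"y": 0,"z": 0,"wx": 0,"wy": 0,"wz": 0},
  ],
)

```text
clock: 11.6
position: [0.5544, 0.1583, 0.1759]
tool_rot: [1.124, 1.566, -0.454]
force: [-1.0, -0.1, -0.9]
grip_width: 0.0141
```

```bash
python3 - <<'E'
from h import *
z=wgrab('w5');P,u,v=wcloud(z);s=bot.observe();p=s['position'];print(p,s['force'])
q=P[(np.hypot(*(P[:,:2]-[.556,.158]).T)<.03)&(P[:,2]>.085)&(P[:,2]<.105)];print('collar',len(q),np.median(q[:,2]))
# nozzle visible surface: points near tool axis
q=P[(abs(P[:,0]-p[0])<.0085)&(abs(P[:,1]-p[1])<.02)&(P[:,2]>p[2]-.06)&(P[:,2]<p[2]+.06)]
for lo in np.arange(p[2]-.06,p[2]+.06,.006):
    a=q[(q[:,2]>=lo)&(q[:,2]<lo+.006)]
    if len(a)>4: print(round(lo-p[2],3),len(a),a.mean(0).round(4),'x',a[:,0].min().round(4),a[:,0].max().round(4),'ymax',a[:,1].max().round(4))
save('w5c',z['im'][120:400,140:500],2.1)
plan([.568,-.1147,.17],0)
E
```

```text
[0.5543315  0.15830173 0.17571509] [-0.26594846  0.05287428 -1.78295167]
collar 2517 0.09711039954964662
-0.042 21 [0.5548 0.1644 0.1389] x 0.548 0.562 ymax 0.1659
-0.036 110 [0.5552 0.1636 0.1416] x 0.5474 0.5626 ymax 0.1662
-0.03 49 [0.5552 0.1643 0.15  ] x 0.5477 0.5627 ymax 0.1662
-0.024 88 [0.5553 0.1645 0.1547] x 0.5479 0.5626 ymax 0.1665
-0.018 104 [0.555  0.1645 0.1606] x 0.5474 0.5624 ymax 0.1665
-0.012 115 [0.5547 0.1645 0.1668] x 0.5468 0.562 ymax 0.1662
-0.006 119 [0.5544 0.1647 0.1733] x 0.547 0.5616 ymax 0.1667
0.0 148 [0.5543 0.1651 0.1793] x 0.546 0.5627 ymax 0.1687
0.006 195 [0.5544 0.1655 0.1849] x 0.5459 0.5628 ymax 0.1691
0.012 198 [0.5543 0.1646 0.1905] x 0.5459 0.5627 ymax 0.1691
0.018 362 [0.5541 0.1636 0.197 ] x 0.5459 0.5627 ymax 0.1692
0.024 486 [0.5543 0.1628 0.2026] x 0.5458 0.5627 ymax 0.1692
0.03 458 [0.554  0.1609 0.2087] x 0.5459 0.5628 ymax 0.1692
0.036 616 [0.5549 0.1591 0.2135] x 0.5458 0.5628 ymax 0.1689
0.054 12 [0.5627 0.1665 0.2327] x 0.5626 0.5627 ymax 0.168
pos [0.5543 0.1583 0.1757] yawjaw -0.007 toolx [ 0.004 -0.002 -1.   ] F [-0.3  0.1 -1.8] t 11.65
shift [0.0158 0.0392 0.6822] turn [-0.0012  0.0003 -0.0006] q [ 0.01  0.56 -0.55  1.77  0.36  0.92 -0.71]
```

View pics/w5c.png

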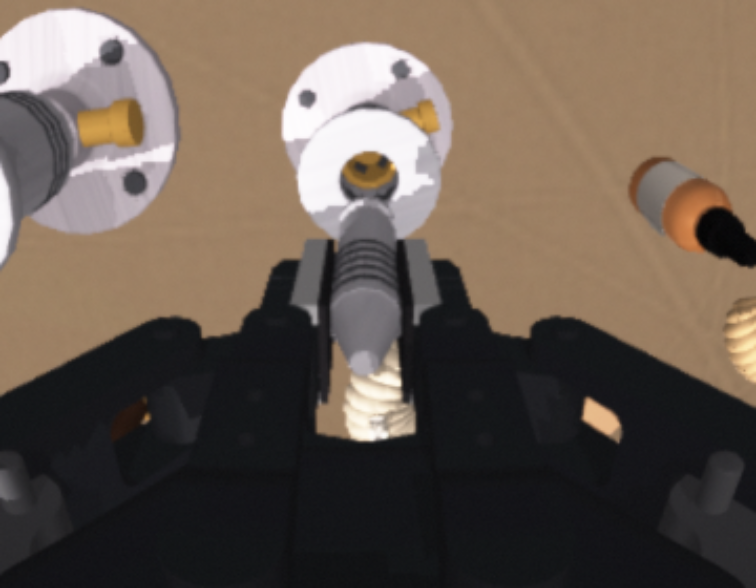

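The w5 crop shows the nozzle (tip (365,360), nose (370,205)) held upright clear of the coupling. The collar is back at 97.1 mm with an empty bore at (368,175), so I carry it to the holder.

Emit:
servo_tool(
  targets=[
    {"x": 0,"y": 0.002,"z": 0.05,"wx": 0,"wy": 0,"wz": 0},
    {"x": 0,"y": 0.008,"z": 0.14,"wx": 0,"wy": 0,"wz": 0},
    {"x": 0,"y": 0.014,"z": 0.24,"wx": 0,"wy": 0,"wz": 0},
    {"x": 0,"y": 0.02,"z": 0.34,"wx": 0,"wy": 0,"wz": 0},
    {"x": 0,"y": 0.026,"z": 0.44,"wx": 0,"wy": 0,"wz": 0},
    {"x": 0,"y": 0.032,"z": 0.54,"wx": 0,"wy": 0,"wz": 0},
    {"x": 0.02,"y": 0.036,"z": 0.62,"wx": 0,"wy": 0,"wz": 0},
    {"x": 0.06,"y": 0.038,"z": 0.67,"wx": 0,"wy": 0,"wz": 0},
    {"x": 0.1,"y": 0.038,"z": 0.6827,"wx": 0,"wy": 0,"wz": 0},
    {"x": 0.12,"y": 0.038,"z": 0.6827,"wx": 0,"wy": 0,"wz": 0},
    {"x": 0.12,"y": 0.038,"z": 0.6827,"wx": 0,"wy": 0,"wz": 0},
    {"x": 0.12,"y": 0.038,"z": 0.6827,"wx": 0,"wy": 0,"wz": 0},
  ],
)

```text
clock: 13.15
position: [0.5681, -0.1141, 0.1287]
tool_rot: [1.163, 1.566, -0.414]
force: [0.1, -0.0, -0.5]
grip_width: 0.0146
```

```bash
cat > m.py <<'E'
from h import *
def meas(n):
    z=wgrab(n);P,u,v=wcloud(z);s=bot.observe();p=s['position']
    q=P[(abs(P[:,0]-p[0])<.0085)&(abs(P[:,1]-p[1])<.012)&(P[:,2]>p[2]-.05)&(P[:,2]<p[2]+.05)]
    for lo in np.arange(p[2]-.048,p[2]-.001,.008):
        a=q[(q[:,2]>=lo)&(q[:,2]<lo+.008)]
        if len(a)>4: print(round(lo-p[2],3),len(a),'x mid',((a[:,0].min()+a[:,0].max())/2).round(4),'w',np.ptp(a[:,0]).round(4),'ymax',a[:,1].max().round(4))
    top=P[(np.hypot(*(P[:,:2]-p[:2]).T)<.012)&(P[:,2]<p[2]+.06)][:,2].max();print('tip-tcp',top-p[2])
    h=P[(abs(P[:,0]-.585)<.08)&(abs(P[:,1]+.125)<.09)&(P[:,2]>.034)&(P[:,2]<.045)]
    print('holder',cv2.minAreaRect((h[:,:2]*1000).astype(np.float32)),len(h),np.median(h[:,2]))
    b=P[(np.hypot(*(P[:,:2]-[.5681,-.1149]).T)<.014)&(P[:,2]<.036)];print('bore pts',len(b),cv2.minEnclosingCircle((b[:,:2]*1000).astype(np.float32)) if len(b) else '')
    print('bore px',wpix(z,[.5681,-.1149,.04]))
    return z
E
python3 - <<'E'
from m import *
z=meas('w6');plan([.5675,-.1149,.125],0)
save('w6c',z['im'][120:400,140:500],2.1)
E
```

```text
-0.04 129 x mid 0.5686 w 0.0152 ymax -0.1059
-0.032 56 x mid 0.5685 w 0.0145 ymax -0.106
-0.024 119 x mid 0.5686 w 0.0152 ymax -0.1061
-0.016 143 x mid 0.5684 w 0.0146 ymax -0.1058
-0.008 156 x mid 0.5679 w 0.015 ymax -0.1055
tip-tcp 0.05776381857299415
holder ((588.3524169921875, -124.79611206054688), (60.815738677978516, 101.06758880615234), 63.19096374511719) 7267 0.03921937493910296
bore pts 402 ((568.662109375, -115.59986877441406), 9.534838676452637)
bore px [313.42408276 203.09180403]
pos [ 0.5681 -0.1143  0.1288] yawjaw -0.006 toolx [ 0.004 -0.002 -1.   ] F [ 0.4 -0.4 -0.4] t 13.2
shift [ 0.0096 -0.0014  0.0014] turn [-0.001   0.0003 -0.0007] q [ 0.45  0.62 -0.5   1.8   0.39  0.82 -0.25]
```

View pics/w6c.png

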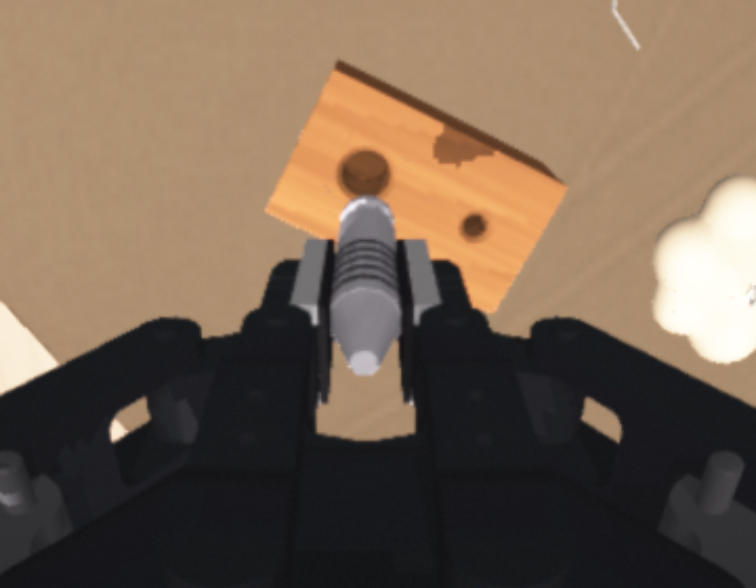

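The w6 crop shows the wide bore at (365,173) directly beyond the nose at (365,205), with the narrow bore at (474,226). The nozzle is 1.3 mm off in y.

Emit:
servo_tool(
  targets=[
    {"x": 0.02,"y": 0,"z": 0.003,"wx": 0,"wy": 0,"wz": 0},
    {"x": 0.05,"y": 0,"z": 0.0032,"wx": 0,"wy": 0,"wz": 0},
    {"x": 0.075,"y": 0,"z": 0.0032,"wx": 0,"wy": 0,"wz": 0},
    {"x": 0.09,"y": 0,"z": 0.0032,"wx": 0,"wy": 0,"wz": 0},
    {"x": 0.095,"y": 0,"z": 0.0032,"wx": 0,"wy": 0,"wz": 0},
    {"x": 0.095,"y": 0,"z": 0.0032,"wx": 0,"wy": 0,"wz": 0},
  ],
)

```text
clock: 13.95
position: [0.5683, -0.1156, 0.0909]
tool_rot: [1.165, 1.566, -0.412]
force: [0.1, 0.7, -1.3]
grip_width: 0.0143
```

```bash
python3 - <<'E'
from m import *
z=meas('w7');plan([.5686,-.1156,.0591],0)
E
```

```text
-0.04 128 x mid 0.5688 w 0.0151 ymax -0.1076
-0.032 59 x mid 0.5688 w 0.0145 ymax -0.1077
-0.024 121 x mid 0.5688 w 0.0152 ymax -0.1075
-0.016 142 x mid 0.5687 w 0.0146 ymax -0.1076
-0.008 160 x mid 0.5682 w 0.015 ymax -0.1072
tip-tcp 0.05844192655278141
holder ((588.4232788085938, -124.98750305175781), (60.95904541015625, 101.10872650146484), 63.39316940307617) 8668 0.039219986225321954
bore pts 289 ((568.6246337890625, -116.00342559814453), 9.287690162658691)
bore px [313.23266101 216.60520742]
pos [ 0.5684 -0.1156  0.091 ] yawjaw -0.006 toolx [ 0.005 -0.002 -1.   ] F [-0.7 -0.5 -1.2] t 14.0
shift [ 0.0798  0.0002 -0.0002] turn [-0.001   0.0003 -0.0008] q [ 0.43  0.67 -0.47  1.82  0.43  0.75 -0.28]
```

Emit:
servo_tool(
  targets=[
    {"x": 0.007,"y": 0,"z": 0,"wx": 0,"wy": 0,"wz": 0},
    {"x": 0.014,"y": 0,"z": 0,"wx": 0,"wy": 0,"wz": 0},
    {"x": 0.021,"y": 0,"z": 0,"wx": 0,"wy": 0,"wz": 0},
    {"x": 0.028,"y": 0,"z": 0,"wx": 0,"wy": 0,"wz": 0},
  ],
)

```text
clock: 14.5
position: [0.5684, -0.1156, 0.0796]
tool_rot: [1.168, 1.566, -0.409]
force: [0.5, -0.4, -0.3]
grip_width: 0.0145
```

Emit:
servo_tool(
  targets=[
    {"x": 0.007,"y": 0,"z": 0,"wx": 0,"wy": 0,"wz": 0},
    {"x": 0.014,"y": 0,"z": 0,"wx": 0,"wy": 0,"wz": 0},
    {"x": 0.014,"y": 0,"z": 0,"wx": 0,"wy": 0,"wz": 0},
  ],
)

```text
clock: 14.88
position: [0.5683, -0.1157, 0.0738]
tool_rot: [1.149, 1.566, -0.429]
force: [0.2, 1.0, -1.1]
grip_width: 0.0143
```

Emit:
servo_tool(
  targets=[
    {"x": 0.007,"y": 0,"z": 0,"wx": 0,"wy": 0,"wz": 0},
    {"x": 0.014,"y": 0,"z": 0,"wx": 0,"wy": 0,"wz": 0},
    {"x": 0.014,"y": 0,"z": 0,"wx": 0,"wy": 0,"wz": 0},
  ],
)

```text
clock: 15.25
position: [0.5682, -0.1156, 0.0679]
tool_rot: [1.138, 1.566, -0.44]
force: [0.8, 0.7, -0.3]
grip_width: 0.0148
```

Emit:
servo_tool(
  targets=[
    {"x": 0.005,"y": 0,"z": 0,"wx": 0,"wy": 0,"wz": 0},
    {"x": 0.01,"y": 0,"z": 0,"wx": 0,"wy": 0,"wz": 0},
    {"x": 0.015,"y": 0,"z": 0,"wx": 0,"wy": 0,"wz": 0},
    {"x": 0.015,"y": 0,"z": 0,"wx": 0,"wy": 0,"wz": 0},
  ],
)

```text
clock: 15.75
position: [0.5681, -0.1156, 0.0617]
tool_rot: [1.113, 1.567, -0.464]
force: [0.2, 0.1, -1.1]
grip_width: 0.0141
```

Emit:
servo_tool(
  targets=[
    {"x": 0.0025,"y": 0,"z": 0,"wx": 0,"wy": 0,"wz": 0},
    {"x": 0.004,"y": 0,"z": 0,"wx": 0,"wy": 0,"wz": 0},
    {"x": 0.004,"y": 0,"z": 0,"wx": 0,"wy": 0,"wz": 0},
  ],
)

```text
clock: 16.12
position: [0.5681, -0.1156, 0.0601]
tool_rot: [1.114, 1.567, -0.463]
force: [0.2, -0.2, -1.1]
grip_width: 0.0148
```

Emit:
servo_tool(
  targets=[
    {"x": 0.0025,"y": 0,"z": 0,"wx": 0,"wy": 0,"wz": 0},
    {"x": 0.0025,"y": 0,"z": 0,"wx": 0,"wy": 0,"wz": 0},
  ],
)

```text
clock: 16.38
position: [0.5683, -0.1156, 0.0594]
tool_rot: [1.128, 1.566, -0.449]
force: [-1.8, 0.0, 4.1]
grip_width: 0.0145
```

Emit:
servo_tool(
  targets=[
    {"x": 0,"y": 0,"z": 0,"wx": 0,"wy": 0,"wz": 0},
    {"x": 0,"y": 0,"z": 0,"wx": 0,"wy": 0,"wz": 0},
    {"x": 0,"y": 0,"z": 0,"wx": 0,"wy": 0,"wz": 0},
    {"x": 0,"y": 0,"z": 0,"wx": 0,"wy": 0,"wz": 0},
  ],
  grip=-0.2,
)

```text
clock: 16.88
position: [0.5683, -0.1156, 0.0593]
tool_rot: [1.13, 1.566, -0.447]
force: [0.1, -0.6, -0.2]
grip_width: 0.0339
```

Emit:
servo_tool(
  targets=[
    {"x": -0.05,"y": 0,"z": 0,"wx": 0,"wy": 0,"wz": 0},
    {"x": -0.12,"y": 0,"z": 0,"wx": 0,"wy": 0,"wz": 0},
    {"x": -0.22,"y": 0,"z": 0,"wx": 0,"wy": 0,"wz": 0},
    {"x": -0.3,"y": 0,"z": -0.05,"wx": 0,"wy": 0,"wz": 0},
    {"x": -0.3,"y": 0,"z": -0.05,"wx": 0,"wy": 0,"wz": 0},
    {"x": -0.3,"y": 0,"z": -0.05,"wx": 0,"wy": 0,"wz": 0},
  ],
)

```text
clock: 17.62
position: [0.5678, -0.0957, 0.1797]
tool_rot: [1.079, 1.566, -0.498]
force: [-0.2, -0.2, -0.1]
grip_width: 0.0341
```

```bash
python3 - <<'E'
from h import *
z=wgrab('w8');P,u,v=wcloud(z);s=bot.observe();print(s['position'],s['force'],s['grip_width'])
q=P[(np.hypot(*(P[:,:2]-[.5687,-.1154]).T)<.015)&(P[:,2]>.05)&(P[:,2]<.13)];print('nozzle',len(q),q[:,2].max())
for lo,hi in((.05,.084),(.096,.102)):
    a=q[(q[:,2]>lo)&(q[:,2]<hi)];print(lo,len(a),cv2.minEnclosingCircle((a[:,:2]*1000).astype(np.float32)))
n=np.load('scene.npz');im,d=bot.grab_frame('scene');P,u,v=cloud(n,d)
q=P[(np.hypot(*(P[:,:2]-[.556,.158]).T)<.026)&(P[:,2]>.08)&(P[:,2]<.14)];print('collar',len(q),np.median(q[:,2]),q[:,2].max())
save('w8',z['im'],1.25)
E
```

```text
[ 0.5675922  -0.09591456  0.17919362] [ 0.4532957   0.17894907 -1.37659506] 0.03400236852487639
nozzle 474 0.10081432884736322
0.05 238 ((569.2125244140625, -114.70732879638672), 8.022466659545898)
0.096 68 ((569.6740112304688, -115.66439056396484), 3.9333560466766357)
collar 254 0.09812630659730548 0.1008667574581825
```

View pics/w8.png

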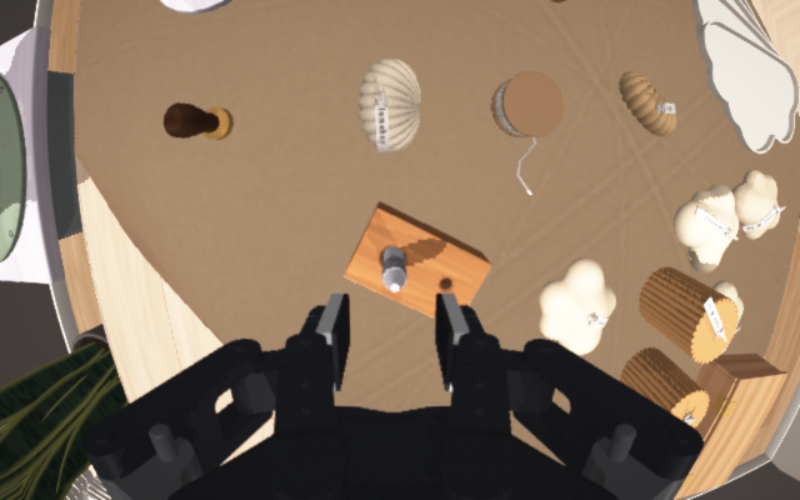

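The w8 picture shows the nozzle standing in the wide bore at (395,268), tip at (396,287), with the gripper clear of it and the other things in place.

```bash
python3 -c "
from workcell import bot
print(bot.job_done())"
```

```text
the job is handed in; nothing more can be done
None
```

The nozzle is out of the middle outlet and stands released, nose down, in the holder's wide bore. I handed the job in at about 18 s on the robot's clock.

- **Unlocking:** I felt the collar at a tool height of about 96–98 mm and pressed the sleeve down until it met its stop. The force reading peaked at 24 N there, more than the spring alone needs but under the 35 N limit. I then eased off, gripped the nozzle and lifted it. No tug showed in the force readings.
- **Last checks on the coupling:** the collar is back at 97–98 mm, against 97.2 mm before, so the sleeve is fully forward.
- **Last checks on the nozzle:** its tip is at 100.8 mm, which puts the nose about 25 mm below the block's top. It is within about 1 mm of the bore centre and looks upright, with a tip offset of about 1 mm.
- **Surroundings:** the gripper is clear of everything. In the last picture the holder and nearby objects look undisturbed.
- **Disagreements:** the gripper width read 14.4 mm on the 16 mm cylinder, and the different estimates of the bore centre spread by about 1–2 mm. Neither caused a problem.

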